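# Close up the microscope stage and present the needle holder

## Robot

A 6-joint arm with a two-finger parallel gripper is mounted at the origin on the work surface. World frame = base frame: x ahead of the robot, y to its left, z up, the work surface at z = 0. Lengths are in mm, angles in rad, forces in N, time in s.
With the tool pointing down it reaches from about 350 to 775 mm from the base axis. Payload 7.3 kg.
Tool frame: the origin (TCP) lies between the finger pads; the fingertips stand 25 mm ahead of it and the grasp point (between the pads) lies 6 mm ahead of it; z points along the fingers, y is the direction in which the jaws open and shut (so a half turn about z gives the same grasp; the last joint's range is limited). The gripper opens to 92 mm and grips with 3 to 60 N. Pads are 19 mm wide; open, the fingers measure 130 mm over their backs; the gripper's body (75 mm by 190 mm) begins 47 mm behind the grasp point.
Start: joints at [-1.464, 0.342, 1.524, -0, 1.275, -0.146], TCP at [131.332, -508.325, 251.741] pointing down, gripper open.
Joint ranges: [-2.53, 2.53], [-0.77, 2.02], [0.04, 2.7], [-1, 4.14], [0.28, 2.66], [-3.11, 3.11]. Speed limits (rad/s): [2.57, 2.57, 3.14, 3.14, 3.14, 3.14].

## Interface

Orientations are given as [roll, pitch, yaw] about the fixed x, y, z axes, in that order (R = Rz(yaw) Ry(pitch) Rx(roll)).
In Python, from plant import get_obs, capture, calibration, close_job gives the robot as it stands. The module is installed in compiled form; this text tells all that it offers.
- The arm moves only by the shell command python3 -m jog 'ROWS'. ROWS is JSON, one flat list of numbers, 5 for each row, row after row: the closure, from 0 (fully open) to 1 (shut), then the shift along the tool's x, y, z in mm, then the turn about the tool's z in degrees. In form: [fingers, tx, ty, tz, yaw, fingers, tx, ty, tz, yaw, ...]. A call has 1 to 5 rows; each row shifts and turns the pose as measured when the row begins, along the tool's axes as they then stand; what a row does not reach is not made up. A row lasts 1/10 s, in which the tool goes at most 50 mm and 8.59 degrees, less where a joint would pass 70% of its speed; a pose out of reach is approached as far as the arm can. A call is refused whole if a number of a shift passes 50 or a number of a turn 8.59, either way. A call with a gripper value outside its range is refused whole. The fingers move at their own pace and stop on an object; the grip force is fixed at half the most. Time passes only in rows, so rows that do not move let the fingers close. It gives the time, the measured TCP pose, the force and the opening at its end, in the units of the state.
- get_obs(): the state, without advancing time (a new reading comes with each control period).
- capture(name): name is "scene" or "top" or "wrist"; returns (picture, depth): 480x640x3 uint8, red, green, blue; 480x640 float32, mm along the optical axis (not along the pixel's ray), 0 where there is no reading.
- calibration(name): a dict with "fovy" (degrees; the focal length in pixels is half the picture's height over the tangent of half this angle, whatever the lens; pixels are square), "cx", "cy" (the principal point, pixels), "R" (3x3) and "t" (3): a world point X has camera coordinates R X + t. Camera axes: x right, y down, z forward; pixel columns grow to the right and rows downward; lengths in mm; the calibration is good to about 2 mm. A picture is of the moment at which its call begins: read the wrist's pose just before it. calibration takes no time and is no camera call; for the wrist camera it gives the pose at the moment of the call.
- close_job(): hands the job in, once; it reports no verdict.
The state is a dict: "time": time; "joint_positions": joint angles; "dq": joint speeds; "tau": joint torques, N m; "tool_pos": TCP position; "tcp_rot": TCP orientation; "contact_force": force on the tool from outside, world axes, zero at the start; "moment": the same for the moment, N m; "grip_width": finger opening in mm.
Only numpy, scipy, OpenCV 4.12 (cv2) and the standard library are available. Lean on these libraries where they do the work, as an engineer would, in place of code of your own. Each camera call takes 0.05 s, during which the arm holds its last target.

## Task

Push the loose side plate flush against the microscope stage so that no gap is left for a dropped needle. Then draw the needle holder, the longest instrument in the leaning stand, out of its bore, turn it level and finish while holding it still, level, over the middle of the side plate about 20 cm above the bench, ready for a needle to be fitted: do not put it down or let go. Leave everything else where it is.

Things in the scene. Friction and masses are not known exactly. Their poses are not given: they have to be found in the camera images.
- stage: fixed dark metal plate of the work stage, 130 (its x) x 120 (its y) x 24 mm (z), carrying a ring mark and the dish; origin at the centre of its underside, on the bench. Its -y side face (60 mm from the origin) is the one that the side plate belongs against
- side_plate: loose dark metal plate, about 0.55 kg, 130 (its x) x 70 (its y) x 24 mm (z), small dark dots at its corners, flat on the bench on the stage's -y side with a gap of 20 to 55 mm, slightly askew; origin at the centre of its underside. Under 10 newtons slide it; pushed at the middle of its -y face (35 mm from the origin) it squares itself against the stage
- side_plate_face (a point): middle of the side plate's +y side face (the face towards the stage), 12 mm above its underside; axes as the plate's
- side_plate_top (a point): centre of the side plate's top face
- stand: fixed stand, 125 (x) x 216 (y) mm foot, up to 86 mm high, with a slanted aluminium block that has a row of three bores along its y, 65 mm apart (at y = -65, 0, +65 mm). Each bore is square, 14 mm wide and 45 mm deep; all lean 50 degrees from vertical, their mouths towards the stand's -x. Origin under the middle of the row of mouths, on the bench
- stand_bore (a point): centre of the middle bore's mouth, 67 mm above the bench; axes as the stand's
- holder: longest of the three instruments, 145 mm, 0.11 kg, in any bore; origin at the nose end, z along its axis from nose to tail: steel nose 12 mm thick to 42 mm (in the bore), brass collar 24 mm thick to 52 mm (resting on the mouth), aluminium barrel 18 mm thick to 127 mm, steel tail 12 mm thick to 145 mm. In the stand z leans 50 to 54 degrees from vertical, tail up and towards the stand's -x
- holder_grip (a point): point on the holder's axis, mid barrel, 85 mm from the nose end, near its balance point (about 76 mm)
- holder_nose (a point): the nose end of the holder, on its axis
- dish: clear round covered dish, 60 mm across and 14 mm high, on top of the stage; origin under its centre; a bystander
- plug: stubby plug in another bore of the stand, with the same nose and collar as the holder but only a 16 mm thick, 20 mm long head above the collar; origin at its lower end; a bystander
- pin: slim pin in another bore of the stand, same nose and collar, only an 8 mm thick, 26 mm long stem above the collar; origin at its lower end; a bystander
- bottle: amber bottle with white cap, 56 mm across, 130 mm high; origin under its centre; a bystander
- jar: small glass jar with white cap, 44 mm across, 40 mm high; origin under its centre; a bystander
- tip_box: grey box with clear lid, 85 x 120 x 60 mm high; origin under its centre; a bystander
- tube_rack: white rack of capped tubes, 70 x 150 x 76 mm high; origin under its centre; a bystander
Mind the look-alikes: they are no part of the job. What is shaped like the holder but green or purple is not meant.

How it is judged (in metres and radians):
On the way, in this order (a step that is already met when the one before it is completed fails the run):
1. the side plate lies flush against the stage (y of side_plate_face in the frame of stage between -0.063 and -0.055 m and angle between the y axis of side_plate and the y axis of stage, either way round below 0.035 rad and x of side_plate_face in the frame of stage between -0.03 and 0.03 m and angle between side_plate's own z axis and vertical below 0.04 rad and height (world z) of side_plate below 0.004 m), for 0.2 s.
2. the holder is drawn out of the stand and held clear (height (world z) of holder_nose above 0.1 m and contact force between holder and the fingers above 1 N and contact force between holder and stand below 0.2 N), for 0.2 s.
At the end, for the whole second after the job is handed in: Side plate flat on the bench, within 3 mm of the stage, square to 2 degrees, shifted along it by at most 30 mm; holder in the fingers alone, still, level within 12 degrees, mid barrel 14 to 27 cm above the bench and within 50 mm (horizontally) of the side plate's centre (all of step 1 and angle between holder's own z axis and vertical between 1.36 and 1.78 rad and height (world z) of holder_grip between 0.14 and 0.27 m and horizontal distance between holder_grip and side_plate_top below 0.05 m and contact force between holder and the fingers above 1 N and linear speed of holder below 0.03 m/s and angular speed of holder below 0.2 rad/s and contact force between holder and stand below 0.2 N and contact force between holder and side_plate below 0.2 N and contact force between holder and stage below 0.2 N and contact force between holder and table below 0.2 N); the arm keeps its last pose, push and grip.
It fails at once if another instrument, the dish or another bystander was moved more than 30 mm (distance of any of dish, plug, pin, bottle, jar, tip_box, tube_rack from where it was at the start of the episode above 0.03 m).
It also fails if it takes over 46 s, if anything falls off the work surface, if the arm or the gripper's body presses on something with over 40 N, if the wrist force passes 120 N, or if a joint passes its speed limit or range.

## Working session

There is one attempt and no reset: what is moved stays moved. The work goes in short steps, Python scripts to look and compute and a shell command to move; the robot and the scene stay as the last step left them, time stands still between calls to the robot, and variables do not carry over. Pictures are saved under pics/ and viewed, and the job is handed in when it is done.

```bash
mkdir -p pics
python3 - <<'E'
from plant import *
import cv2,numpy as np
o=get_obs();print(o)
for n in["scene","top"]:
    p,d=capture(n);cv2.imwrite(f"pics/{n}0.png",p[:,:,::-1]);np.save(f"{n}0.npy",d);np.save(f"{n}0rgb.npy",p);print(n,calibration(n))
E
```

```text
{'time': 0.0, 'joint_positions': array([-1.46399950e+00,  3.42724592e-01,  1.52502850e+00, -2.79753583e-05,
        1.27539760e+00, -1.45986203e-01]), 'dq': array([ 0.00096539,  0.00154202, -0.0012303 , -0.0008919 , -0.00097873,
       -0.00099239]), 'tau': array([-1.74886478e-03, -4.31247389e+01, -2.44218242e+01,  7.16342381e-02,
        5.59303060e-02, -1.20354375e-04]), 'tool_pos': array([ 131.2827062 , -507.93308767,  251.03995921]), 'tcp_rot': array([-3.14004730e+00, -2.00177932e-04,  2.52791042e-01]), 'contact_force': array([-0.59904561,  0.2461983 , -0.55745533]), 'moment': array([ 0.06237805,  0.00755329, -0.03142779]), 'grip_width': 91.98459270407936}
scene {'fovy': 51.52462629539307, 'cx': 312.8701187707317, 'cy': 237.42789509145788, 'R': array([[ 0.14859477,  0.98887503, -0.00676533],
       [ 0.71557544, -0.11224389, -0.68945855],
       [-0.68254771,  0.09760883, -0.72429354]]), 't': array([  34.71754842, -338.36118078, 1481.21846218])}
top {'fovy': 51.14892504537321, 'cx': 316.9505962060675, 'cy': 246.14293697492764, 'R': array([[-0.01885921, -0.99980413,  0.00600246],
       [-0.9981878 ,  0.01848491, -0.05726621],
       [ 0.05714404, -0.00707158, -0.9983409 ]]), 't': array([-106.81722911,  532.57726735, 1094.55018288])}
```

View pics/scene0.png

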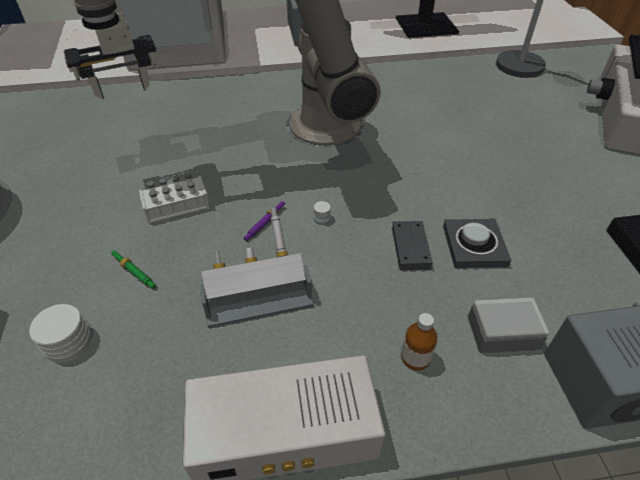

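View pics/top0.png

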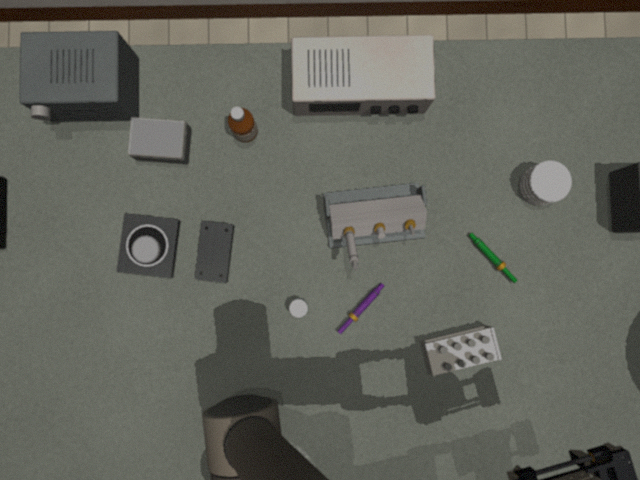

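The longest instrument, the holder, is at scene (278,232) / top (350,247). The look-alikes are purple at scene (264,222), green at scene (134,268), the plug at scene (250,255) and the pin at scene (219,259). The side plate is at top (215,251) and the stage at top (149,245). I'll check these in crops and measure them.

```bash
cat > h.py <<'E'
import numpy as np,cv2
from plant import *
def K(n):
    c=calibration(n);f=240/np.tan(np.radians(c['fovy']/2));return f,c['cx'],c['cy'],np.array(c['R']),np.array(c['t'])
def cloud(n,d,k=None):
    f,cx,cy,R,t=k or K(n);v,u=np.mgrid[:480,:640]
    P=np.stack([(u-cx)/f*d,(v-cy)/f*d,d],-1)
    return (P-t)@R   # R^T (P-t)
def onplane(n,u,v,z):
    f,cx,cy,R,t=K(n);r=R.T@np.array([(u-cx)/f,(v-cy)/f,1]);o=-R.T@t
    return o+r*(z-o[2])/r[2]
def proj(n,X):
    f,cx,cy,R,t=K(n);c=R@np.array(X)+t;return np.array([cx+f*c[0]/c[2],cy+f*c[1]/c[2]])
E
python3 - <<'E'
from h import *
for n in["top","scene"]:
    d=np.load(n+"0.npy");p=np.load(n+"0rgb.npy");P=cloud(n,d)
    print(n,"table z",np.median(P[...,2][(d>0)]))
    np.save(n+"P.npy",P)
    H=P[...,2]
    # connected regions at heights 15-32 around plates
    for lo,hi in[(17,31)]:
        m=((H>lo)&(H<hi)&(d>0)).astype(np.uint8)
        k,l,s,c=cv2.connectedComponentsWithStats(m)
        for i in range(1,k):
            if s[i,4]>400:
                q=P[l==i]; r=cv2.minAreaRect(q[:,:2].astype(np.float32)); print(s[i],np.median(q,0).round(1),r)
p=np.load("top0rgb.npy");a=cv2.resize(p[200:290,105:245],None,fx=5,fy=5,interpolation=3)
cv2.imwrite("pics/c1.png",a[:,:,::-1])
p=np.load("top0rgb.npy");a=cv2.resize(p[170:340,310:440],None,fx=3.5,fy=3.5,interpolation=3)
b=np.load("scene0rgb.npy")[190:330,190:325];b=cv2.resize(b,None,fx=2.4,fy=2.4,interpolation=3)
o=np.zeros((600,800,3),np.uint8);o[:a.shape[0],:a.shape[1]]=a;w=min(b.shape[1],800-a.shape[1]);o[:b.shape[0],a.shape[1]:a.shape[1]+w]=b[:,:w]
cv2.imwrite("pics/c2.png",o[:,:,::-1])
E
```

```text
top table z 0.28061713426853635
[ 116  214   63   64 2639] [545.5 252.8  23.9] ((538.5956420898438, 257.46337890625), (122.15154266357422, 129.9872283935547), 82.48735046386719)
[ 194  221   39   62 1908] [521.5 111.3  23.9] ((522.5404052734375, 111.76280212402344), (70.92369079589844, 129.85557556152344), 82.6202392578125)
scene table z 1.223386856398887
[497  50  49  24 811] [-229.1  712.6   21.2] ((-239.4507293701172, 718.459716796875), (161.298828125, 164.9438934326172), 28.131345748901367)
[ 444  219   67   45 1947] [560.7 245.9  24.6] ((540.4617919921875, 254.98245239257812), (122.15060424804688, 137.37759399414062), 82.14673614501953)
[ 392  221   40   45 1408] [530.3 107.7  24.5] ((524.818359375, 109.28341674804688), (71.2245101928711, 134.4037322998047), 82.49552917480469)
[545 345  69  81 451] [920.6 280.1  24. ] ((906.7565307617188, 283.4867248535156), (156.00868225097656, 45.960453033447266), 17.010887145996094)
```

View pics/c1.png

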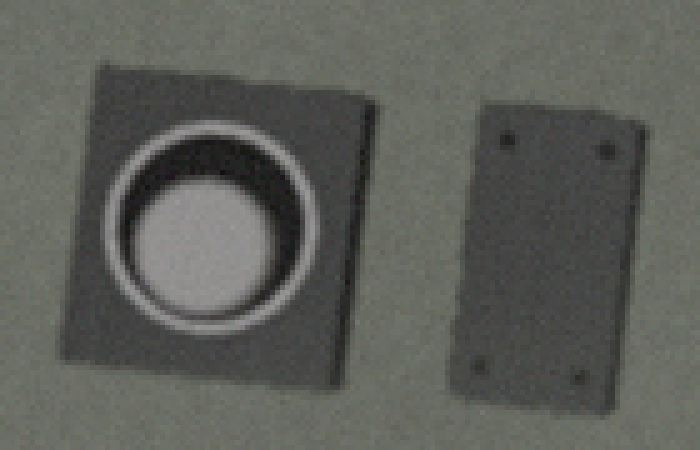

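View pics/c2.png

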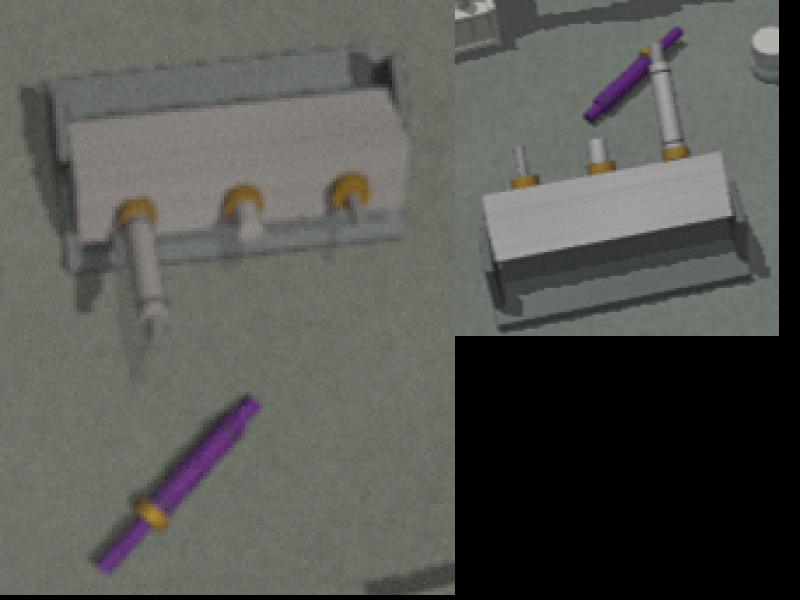

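Stage: top crop rectangle (62-375, 65-388). The side plate is to its right, about 51 mm away. The holder is the longest instrument and sits in the left bore (top crop 137,215 → 155,330). The plug is in the middle bore and the pin in the right one. Next I'll fit the stand and holder.

Run:
```python
from h import *
T=np.load("topP.npy");S=np.load("sceneP.npy");dT=np.load("top0.npy");dS=np.load("scene0.npy")
print(onplane("top",149,245,24).round())
# stand region in top view
m=np.zeros((480,640),bool);m[175:275,318:435]=1
q=T[m&(dT>0)];q=q[q[:,2]>8];r=cv2.minAreaRect(q[(q[:,2]<20)][:,:2].astype(np.float32));print("foot",r)
b=T[m&(dT>0)];b=b[b[:,2]>60];r2=cv2.minAreaRect(b[:,:2].astype(np.float32));print("block",r2)
# stage/plate straight edges by histogram: fit rectangle via mask
p=np.load("top0rgb.npy")
# profile of stand along column between bores
for c in (365,395):
  print([tuple(T[v,c].round().astype(int)) for v in range(180,262,3)])
# holder points: above block z
m=np.zeros((480,640),bool);m[225:275,335:365]=1
h=T[m&(dT>0)&(T[...,2]>70)];print(len(h),h[:,2].max())
m2=np.zeros((480,640),bool);m2[203:252,262:292]=1
h2=S[m2&(dS>0)&(S[...,2]>72)];print(len(h2),h2.min(0),h2.max(0))
for hh in(h2,):
  for z0 in range(72,150,8):
    s=hh[(hh[:,2]>=z0)&(hh[:,2]<z0+8)]
    if len(s):print(z0,len(s),s.mean(0).round(1),s[:,1].min().round(1),s[:,1].max().round(1))
print("top")
for v in range(225,272,3):
    s=T[v,335:365];s=s[(s[:,2]>70)]
    if len(s):print(v,len(s),s.mean(0).round(1),s[:,2].max().round(1))
for nm,(u0,u1,v0,v1) in dict(jar=(285,312,292,322),bottle=(222,262,100,145)).items():
    s=T[v0:v1,u0:u1].reshape(-1,3);s=s[s[:,2]>15];print(nm,np.median(s,0),s[:,2].max())
```

```text
[539. 251.  24.]
foot ((597.88720703125, -243.90115356445312), (125.2166519165039, 215.55743408203125), 5.255991458892822)
block ((564.0404052734375, -248.04879760742188), (162.13653564453125, 216.80596923828125), 5.559272289276123)
[(np.int64(680), np.int64(-229), np.int64(-2)), (np.int64(672), np.int64(-228), np.int64(2)), (np.int64(666), np.int64(-228), np.int64(0)), (np.int64(657), np.int64(-227), np.int64(12)), (np.int64(650), np.int64(-227), np.int64(10)), (np.int64(643), np.int64(-226), np.int64(12)), (np.int64(636), np.int64(-226), np.int64(12)), (np.int64(624), np.int64(-222), np.int64(50)), (np.int64(616), np.int64(-221), np.int64(58)), (np.int64(609), np.int64(-220), np.int64(63)), (np.int64(602), np.int64(-219), np.int64(72)), (np.int64(595), np.int64(-219), np.int64(74)), (np.int64(588), np.int64(-218), np.int64(80)), (np.int64(581), np.int64(-217), np.int64(87)), (np.int64(575), np.int64(-218), np.int64(81)), (np.int64(570), np.int64(-218), np.int64(73)), (np.int64(564), np.int64(-219), np.int64(65)), (np.int64(559), np.int64(-220), np.int64(58)), (np.int64(553), np.int
[... 2179 characters left out ...]
 [ 487.8 -191.4  130.3] -197.4 -186.8
top
225 30 [ 566.7 -183.5  111. ] 1123.9
228 16 [ 564.2 -173.3   75.1] 78.8
231 11 [ 557.4 -181.9   78.3] 81.3
234 11 [ 550.9 -181.5   81.1] 85.5
237 10 [ 536.5 -175.7  190.4] 1123.9
240 9 [ 537.6 -184.7   91.7] 96.8
243 9 [ 531.  -184.1   97.5] 101.9
246 9 [ 524.6 -185.7  101.9] 107.5
249 9 [ 518.1 -185.1  107.6] 116.5
252 9 [ 511.9 -186.7  110.9] 114.1
255 9 [ 505.6 -186.1  116.6] 120.8
258 9 [ 499.3 -187.6  121.4] 125.5
261 9 [ 493.4 -187.5  121.1] 124.1
264 6 [ 487.2 -187.9  127.4] 131.0
267 6 [ 481.2 -189.4  131.2] 133.1
jar [396.75587    -73.18769385  40.03365434] 1123.8740640723388
bottle [784.30869261  35.783339    88.28288935] 1123.8740640723388
```

Measured:
- The gap is about 51 mm along the direction (0.13, 0.99), and the plate's -y face is at about (518, 77).
- The stand is yawed about 5.3°.
- The holder's mouth is near (563, -184, 67), and it leans about 52°.

I'll turn the tool square to the stage and travel with the fingers closed.

```bash
python3 -m jog '[1,0,0,0,7.4,1,0,0,0,7.4,1,0,0,0,7.2,1,20,-40,0,0,1,22,-42,0,0]'; python3 -m jog '[1,22,-42,0,0,1,22,-42,0,0,1,22,-42,0,0,1,22,-42,0,0,1,22,-42,0,0]'
```

```text
time: 0.6
tool_pos: [183.1, -433.9, 248.4]
tcp_rot: [-3.137, 0.002, -0.154]
contact_force: [1.0, 0.7, 0.8]
grip_width: 56.5
time: 1.1
tool_pos: [327.1, -235.2, 247.9]
tcp_rot: [-3.135, 0.003, -0.159]
contact_force: [0.8, 0.0, 0.3]
grip_width: 16.7
```

```bash
python3 -m jog '[1,20,-42,0,-1.5,1,20,-42,0,0,1,20,-42,0,0,1,20,-42,0,0,1,20,-42,0,0]'; python3 -m jog '[1,20,-42,30,0,1,10,-20,30,0,1,0,0,0,0]'
```

```text
time: 1.6
tool_pos: [458.2, -31.4, 248.7]
tcp_rot: [-3.135, 0.003, -0.132]
contact_force: [0.6, -1.2, -0.1]
grip_width: 0.4
time: 1.9
tool_pos: [496.0, 28.8, 191.1]
tcp_rot: [-3.134, 0.001, -0.125]
contact_force: [-0.4, -0.9, -0.9]
grip_width: 0.3
```

Run:
```python
from h import *
o=get_obs();print(o['tool_pos'],o['tcp_rot'],o['grip_width'],o['contact_force'])
p,d=capture("wrist");np.save("w1.npy",d);np.save("w1rgb.npy",p);cv2.imwrite("pics/w1.png",p[:,:,::-1]);print(calibration("wrist"))
```

```text
[496.0109244   28.82014091 191.07309512] [-3.13399182e+00  7.11040413e-04 -1.25105426e-01] 0.3226992390238389 [-0.4424535  -0.88797077 -0.88322436]
{'fovy': 71.40251311687075, 'cx': 323.10898150036024, 'cy': 243.861756599867, 'R': array([[-0.12462524, -0.99218779, -0.00565191],
       [-0.95361269,  0.11820286,  0.27685904],
       [-0.27402809,  0.03989335, -0.96089392]]), 't': array([ 90.58258068, 450.99466221, 468.71456388])}
```

View pics/w1.png

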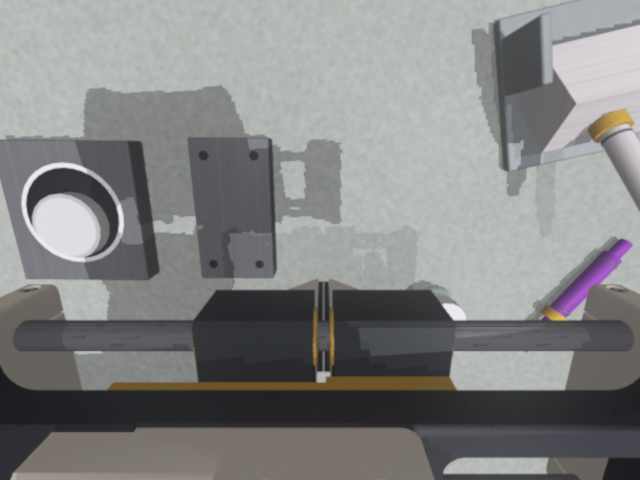

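The wrist view shows the plate at (190-275, 137-277) and the stage at (0-158, 140-280), with a clear gap between them. I'll measure it more finely.

Run:
```python
from h import *
P=cloud("wrist",np.load("w1.npy"));H=P[...,2]
m=((H>19)&(H<30)).astype(np.uint8)
k,l,s,c=cv2.connectedComponentsWithStats(m)
for i in range(1,k):
    if s[i,4]>2000: 
        q=P[l==i];print(s[i],np.median(q,0).round(1),cv2.minAreaRect(q[:,:2].astype(np.float32)))
# corner dots of plate
for u,v in((203,155),(254,155),(213,264),(259,264)):print(onplane("wrist",u,v,24).round(1))
print([onplane("wrist",u,v,24).round(1) for u,v in((141,142),(150,272),(190,138),(203,276),(267,138),(270,276))])
```

```text
[  188   137    87   141 10875] [530.7 107.   25.7] ((524.8360595703125, 108.11029052734375), (70.32099914550781, 129.77572631835938), 82.4692153930664)
[    0   139   152   141 14581] [558.5 242.   25.5] ((540.899658203125, 253.5733184814453), (121.91304779052734, 129.9502716064453), 82.32383728027344)
[577.  124.7  24. ]
[571.4  80.3  24. ]
[476.7 137.8  24. ]
[471.3  93.9  24. ]
[array([594.4, 175.8,  24. ]), array([476.2, 200.2,  24. ]), array([592.3, 132.7,  24. ]), array([465.8, 150.1,  24. ]), array([584. ,  66.6,  24. ]), array([457.8,  85.5,  24. ])]
```

```bash
python3 -m jog '[1,17,-3,30,0,1,0,0,40,0,1,0,0,40,0,1,0,0,36,0,1,0,0,5,0]'
```

```text
time: 2.45
tool_pos: [518.7, 23.9, 45.3]
tcp_rot: [-3.136, -0.015, -0.129]
contact_force: [-1.0, 1.0, 0.1]
grip_width: 0.4
```

```bash
python3 -m jog '[1,-6,0,8,0,1,0,0,4,0,1,0,-10,0,0,1,0,-10,0,0,1,0,0,0,0]'
```

```text
time: 2.95
tool_pos: [518.6, 43.9, 39.1]
tcp_rot: [-3.135, -0.024, -0.132]
contact_force: [0.2, -0.6, -0.8]
grip_width: 0.5
```

```bash
python3 -m jog '[1,-4,0,8,0,1,0,-5,2,0,1,0,-10,0,0,1,0,-10,0,0,1,0,0,0,0]'
```

```text
time: 3.45
tool_pos: [518.9, 71.7, 29.7]
tcp_rot: [-3.136, -0.027, -0.13]
contact_force: [-0.0, 0.0, 0.5]
grip_width: 0.4
```

```bash
python3 -m jog '[1,0,-8,0,0,1,0,-8,-1,0,1,0,-8,-1,0]'; python3 -m jog '[1,0,-4,0,0,1,0,-3,0,0,1,0,0,0,0]'
```

```text
time: 3.75
tool_pos: [521.6, 96.4, 31.4]
tcp_rot: [-3.137, -0.025, -0.131]
contact_force: [-0.4, -2.2, -1.9]
grip_width: 0.2
time: 4.05
tool_pos: [522.7, 105.2, 31.5]
tcp_rot: [-3.137, -0.025, -0.129]
contact_force: [-0.8, -1.1, -1.0]
grip_width: 0.5
```

Run:
```python
from h import *
o=get_obs();print(o['tool_pos'],o['tcp_rot'],o['contact_force'])
p,d=capture("top");P=cloud("top",d);cv2.imwrite("pics/t2.png",cv2.resize(p[190:320,100:260],None,fx=4,fy=4,interpolation=3)[:,:,::-1])
```

```text
[522.73782031 105.20644346  31.51694563] [-3.13680373 -0.02521181 -0.12924331] [-0.84521631 -1.08352473 -0.99301113]
```

View pics/t2.png

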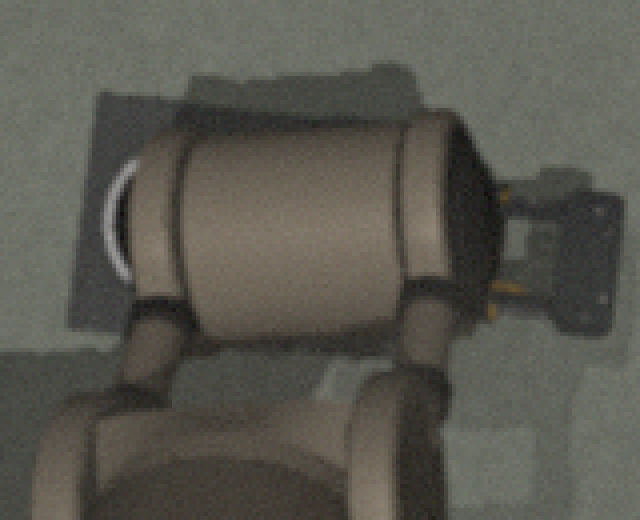

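The arm hides the plates in this view, so I'll creep forward and watch the force.

```bash
python3 -m jog '[1,0,-2,0,0,1,0,-2,0,0]'; python3 -m jog '[1,0,-3,0,0]';python3 -m jog '[1,0,-3,0,0]';python3 -m jog '[1,0,-3,0,0]'
```

```text
time: 4.3
tool_pos: [523.2, 108.7, 31.5]
tcp_rot: [-3.137, -0.025, -0.13]
contact_force: [-0.4, -2.5, -1.1]
grip_width: 0.6
time: 4.4
tool_pos: [523.4, 109.9, 31.6]
tcp_rot: [-3.14, -0.024, -0.129]
contact_force: [-2.6, -25.2, 3.6]
grip_width: 0.2
time: 4.5
tool_pos: [523.4, 109.9, 31.6]
tcp_rot: [3.138, -0.023, -0.128]
contact_force: [-2.9, -25.0, 4.6]
grip_width: 0.6
time: 4.6
tool_pos: [523.4, 109.9, 31.7]
tcp_rot: [3.134, -0.022, -0.127]
contact_force: [-1.6, -19.0, 3.8]
grip_width: 0.6
```

It stopped firmly at 25 N. Back off, rise and check.

```bash
python3 -m jog '[1,0,15,0,0,1,0,15,0,0,0.4,0,10,-30,0,0.4,0,0,-50,0,0.4,0,0,-50,0]'
python3 - <<'E'
from h import *
o=get_obs();print(o['tool_pos'],o['tcp_rot'],o['grip_width'])
p,d=capture("wrist");P=cloud("wrist",d);cv2.imwrite("pics/w2.png",p[:,:,::-1]);np.save("w2P.npy",P);np.save("w2rgb.npy",p)
H=P[...,2]
m=((H>19)&(H<30)).astype(np.uint8)
k,l,s,c=cv2.connectedComponentsWithStats(m)
for i in range(1,k):
    if s[i,4]>1500: 
        q=P[l==i];print(s[i],np.median(q,0).round(1),cv2.minAreaRect(q[:,:2].astype(np.float32)))
E
```

```text
time: 5.1
tool_pos: [511.9, 69.1, 159.1]
tcp_rot: [3.134, -0.008, -0.13]
contact_force: [1.3, 0.2, 0.3]
grip_width: 19.8
[511.88785287  69.06058209 159.14514722] [ 3.13384454 -0.00766646 -0.12976112] 19.845385277956805
[ 564    5   76  182 4650] [ 581.2 -150.3   21.7] ((598.6450805664062, -165.63134765625), (125.36491394042969, 56.885074615478516), 5.829030990600586)
```

View pics/w2.png

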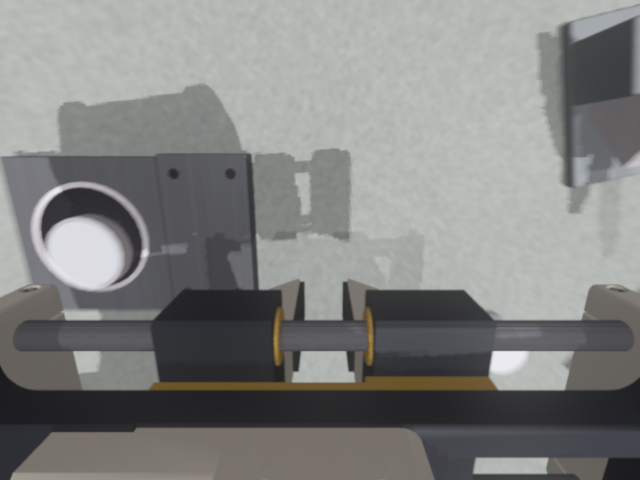

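The seam is closed (wrist cols 155-166, no bench visible between the plates). Next I'll go to a viewpoint in front of the holder.

```bash
python3 -m jog '[0.4,0,20,-40,0,0.4,-8,45,-20,0,0.4,-8,45,-20,0,0.4,-8,45,-11,0,0.4,-8,45,0,0]';python3 -m jog '[0.4,-6,45,0,0,0.4,0,17,0,-6.4,0.4,0,0,0,-6.3,0.4,0,0,0,0]'
python3 - <<'E'
from h import *
o=get_obs();print(o['tool_pos'],o['tcp_rot'],o['grip_width'])
p,d=capture("wrist");P=cloud("wrist",d);cv2.imwrite("pics/w3.png",p[:,:,::-1]);np.save("w3P.npy",P);np.save("w3rgb.npy",p)
p,d=capture("top");P=cloud("top",d);np.save("t3P.npy",P);cv2.imwrite("pics/t3.png",cv2.resize(p[190:300,100:260],None,fx=5,fy=5,interpolation=3)[:,:,::-1])
E
```

```text
time: 5.65
tool_pos: [458.0, -124.8, 263.1]
tcp_rot: [3.137, -0.035, -0.12]
contact_force: [0.6, -0.8, -0.5]
grip_width: 54.8
time: 6.05
tool_pos: [442.1, -193.9, 264.0]
tcp_rot: [3.127, -0.038, 0.1]
contact_force: [-0.1, -0.3, -0.5]
grip_width: 55.4
[ 442.08066576 -193.94145974  263.9634554 ] [ 3.12712672 -0.03836662  0.10027058] 55.37107190838935
```

View pics/w3.png

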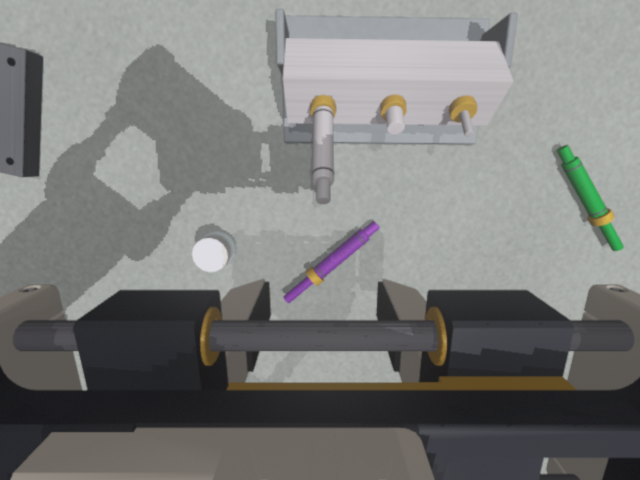

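View pics/t3.png

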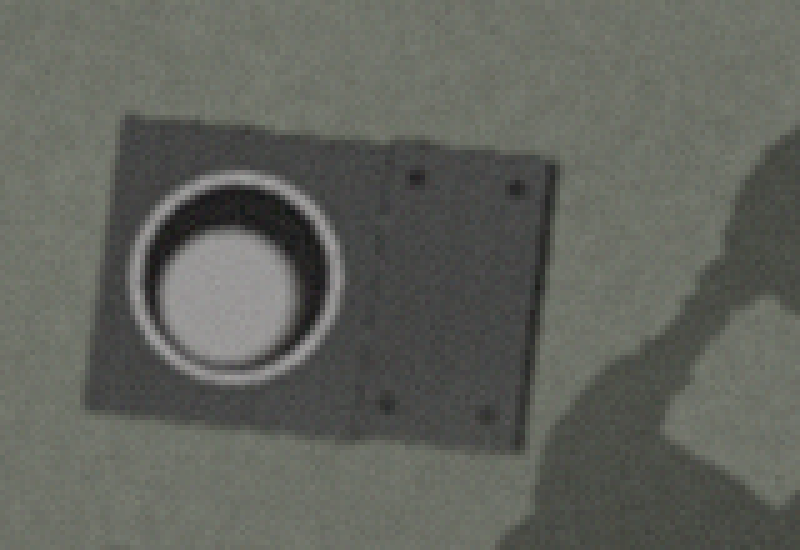

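The top view confirms the plate is flush and square. In the wrist view the holder runs from the collar (322,105) to the tail (323,197). I'll fit its axis.

Run:
```python
from h import *
P=np.load("w3P.npy")
for v in range(98,204,6):
    s=P[v,300:345];z=np.median(P[v,318:327,2])
    k=(np.abs(s[:,2]-z)<14)&(s[:,2]>62)
    s=s[k]
    if len(s):print(v,len(s),np.median(s,0).round(1),s[:,1].min().round(1),s[:,1].max().round(1),s[:,2].max().round(1))
f,cx,cy,R,t=K("wrist");print("cam",-R.T@t)
print("plate ctr",onplane("top",190.4,249.4,24))
# block profile between bores
print([tuple(float(x) for x in P[v,360].round()) for v in range(20,150,6)])
```

```text
98 44 [ 565.8 -182.9   71.5] -203.3 -163.3 80.8
104 30 [ 560.5 -186.    79.3] -204.1 -163.4 81.5
110 26 [ 555.1 -184.8   81. ] -196.2 -173.3 84.2
116 21 [ 549.4 -185.7   85.8] -194.8 -176.7 88.0
122 19 [ 544.  -186.2   89.9] -194.1 -178.2 92.3
128 21 [ 538.8 -186.6   93.5] -195.7 -177.7 95.9
134 21 [ 533.4 -187.1   97.9] -196.0 -178.3 100.0
140 21 [ 528.3 -187.5  101.5] -196.3 -178.9 104.0
146 20 [ 523.3 -188.3  104.7] -196.7 -179.4 107.5
152 21 [ 518.3 -188.4  108.9] -197.1 -179.9 111.4
158 20 [ 513.5 -189.2  112.8] -197.5 -181.3 114.7
164 21 [ 508.7 -189.2  116.7] -197.7 -180.9 118.3
170 21 [ 504.  -189.6  119.8] -198.0 -181.4 122.3
176 21 [ 499.3 -190.   122.6] -198.3 -181.9 124.8
182 20 [ 494.6 -190.9  122.8] -199.0 -183.2 124.8
188 15 [ 490.  -190.9  126.9] -196.8 -185.3 128.1
194 14 [ 485.6 -190.9  130.3] -197.0 -185.7 131.5
200 15 [ 480.6 -191.8  128.5] -197.5 -186.1 129.6
cam [ 511.07936135 -184.02988198  399.80316702]
plate ctr [527.99194479 160.88884246  24.        ]
[(654.0, -215.0, 13.0), (650.0, -215.0, 11.0), (644.0, -216.0, 11.0), (638.0, -217.0, 13.0), (619.0, -214.0, 56.0), (612.0, -214.0, 61.0), (606.0, -214.0, 68.0), (599.0, -214.0, 73.0), (593.0, -214.0, 78.0), (588.0, -214.0, 82.0), (582.0, -215.0, 86.0), (578.0, -216.0, 82.0), (574.0, -217.0, 76.0), (570.0, -218.0, 71.0), (566.0, -219.0, 65.0), (562.0, -220.0, 61.0), (557.0, -222.0, 54.0), (552.0, -223.0, 48.0), (550.0, -228.0, 11.0), (544.0, -229.0, 12.0), (538.0, -229.0, 11.0), (532.0, -231.0, 1.0)]
```

```bash
python3 -m jog '[0.4,38,1,0,0.9,0.4,37,1,0,0,0.4,0,0,0,0]'; python3 -m jog '[0.4,0,0,40,0,0.4,0,0,20,0,0.4,0,0,0,0]'
```

```text
time: 6.45
tool_pos: [519.0, -186.3, 266.7]
tcp_rot: [3.129, -0.039, 0.075]
contact_force: [0.3, -0.4, -0.4]
grip_width: 55.5
time: 6.75
tool_pos: [522.0, -184.4, 205.3]
tcp_rot: [3.129, -0.04, 0.074]
contact_force: [-0.1, -0.1, 0.1]
grip_width: 54.7
```

```bash
python3 -m jog '[0.4,-3,5,30,0,0.4,0,0,30,0,0.4,0,0,20,0,0.4,0,0,0,0]'
```

```text
time: 7.15
tool_pos: [523.0, -189.6, 127.5]
tcp_rot: [3.127, -0.044, 0.072]
contact_force: [0.1, 0.1, -0.2]
grip_width: 55.0
```

```bash
python3 -m jog '[0.4,-1,-1,20,0,0.4,0,0,6,0,0.4,0,0,0,0]'
python3 - <<'E'
from h import *
o=get_obs();print(o['tool_pos'],o['tcp_rot'],o['grip_width'])
p,d=capture("wrist");cv2.imwrite("pics/w4.png",p[:,:,::-1])
E
```

```text
time: 7.45
tool_pos: [524.8, -189.4, 105.9]
tcp_rot: [3.124, -0.049, 0.071]
contact_force: [0.1, -0.4, 0.3]
grip_width: 55.0
[ 524.7851452  -189.43857238  105.91791029] [ 3.12368945 -0.04920229  0.07065143] 54.9709781128162
```

View pics/w4.png

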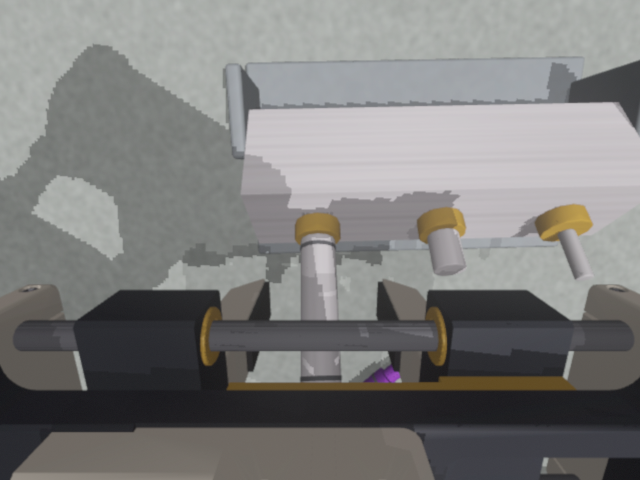

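The barrel is centred between the fingers (col 320, fingers at 270/380). Go down 6 mm and close.

```bash
python3 -m jog '[0.4,0,0,5,0,1,0,0,0,0,1,0,0,0,0,1,0,0,0,0,1,0,0,0,0]';python3 -m jog '[1,0,0,0,0,1,0,0,0,0]'
python3 - <<'E'
from h import *
o=get_obs();print(o['tool_pos'],o['tcp_rot'],o['grip_width'])
E
```

```text
time: 8.0
tool_pos: [526.8, -190.4, 104.7]
tcp_rot: [3.12, -0.055, 0.071]
contact_force: [-0.0, 0.0, 0.2]
grip_width: 27.9
time: 8.2
tool_pos: [526.6, -189.6, 104.6]
tcp_rot: [3.122, -0.054, 0.071]
contact_force: [-0.1, 4.1, 0.1]
grip_width: 17.7
[ 526.5953356  -189.58546516  104.63571229] [ 3.12193093 -0.05409557  0.07054121] 17.692903696556446
```

```bash
python3 -m jog '[0.6,0,0,0,0,0.6,0,0,0,0,0.6,0,0,6,0,0.6,-2,0,3,0,0.6,0,0,0,0]'
```

```text
time: 8.7
tool_pos: [525.0, -190.5, 94.7]
tcp_rot: [3.121, -0.054, 0.071]
contact_force: [-0.1, -0.0, 0.6]
grip_width: 36.7
```

```bash
python3 -m jog '[0.6,0,0,-5,0,1,0,0,0,0,1,0,0,0,0,1,0,0,0,0,1,0,0,0,0]'
python3 - <<'E'
from h import *
o=get_obs();print(o['tool_pos'],o['tcp_rot'],o['grip_width'],o['contact_force'],o['moment'])
p,d=capture("wrist");cv2.imwrite("pics/w5.png",p[:,:,::-1])
p,d=capture("scene");cv2.imwrite("pics/s5.png",cv2.resize(p[120:330,150:350],None,fx=2.8,fy=2.8)[:,:,::-1])
E
```

```text
time: 9.2
tool_pos: [524.5, -189.7, 100.0]
tcp_rot: [3.122, -0.054, 0.071]
contact_force: [1.0, 3.7, -0.4]
grip_width: 17.2
[ 524.54529294 -189.68310846  100.03676119] [ 3.12224892 -0.05371055  0.07066367] 17.19050260526505 [ 0.95801888  3.68439466 -0.3721329 ] [ 0.68468657 -0.06552715  0.20787162]
```

View pics/s5.png

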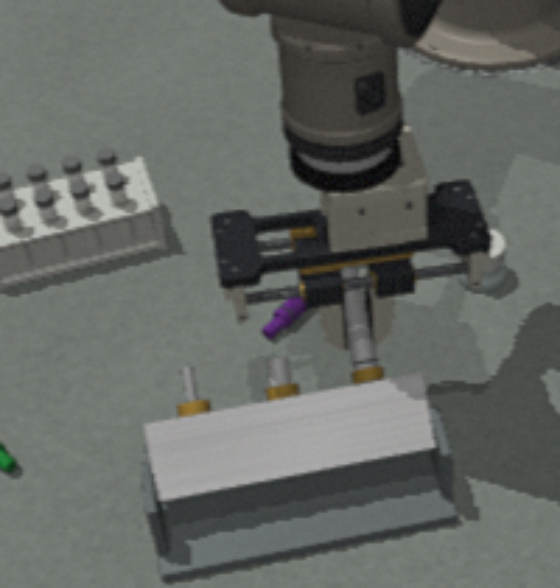

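The holder is gripped (17.2 mm opening). Draw it out along the bore.

```bash
python3 -m jog '[1,-8,0,-7,0,1,-8,0,-7,0,1,0,0,0,0]'; python3 -m jog '[1,-8,0,-7,0,1,-8,0,-7,0,1,0,0,0,0]'
```

```text
time: 9.6
tool_pos: [506.9, -190.9, 113.5]
tcp_rot: [3.121, -0.053, 0.071]
contact_force: [-1.0, 0.6, -1.1]
grip_width: 17.2
time: 9.9
tool_pos: [488.4, -192.6, 128.0]
tcp_rot: [3.12, -0.053, 0.071]
contact_force: [-0.1, 0.4, -0.1]
grip_width: 17.4
```

```bash
python3 -m jog '[1,-8,0,-7,0,1,-4,0,-20,0,1,0,0,-30,0,1,0,0,-10,0,1,0,0,0,0]'
python3 - <<'E'
from h import *
p,d=capture("scene");cv2.imwrite("pics/s6.png",cv2.resize(p[120:330,150:350],None,fx=2.8,fy=2.8)[:,:,::-1]);np.save("s6P.npy",cloud("scene",d))
p,d=capture("wrist");cv2.imwrite("pics/w6.png",p[:,:,::-1]);np.save("w6P.npy",cloud("wrist",d))
E
```

```text
time: 10.4
tool_pos: [469.8, -192.7, 196.8]
tcp_rot: [3.121, -0.052, 0.07]
contact_force: [0.6, -0.1, -1.1]
grip_width: 17.6
```

View pics/s6.png

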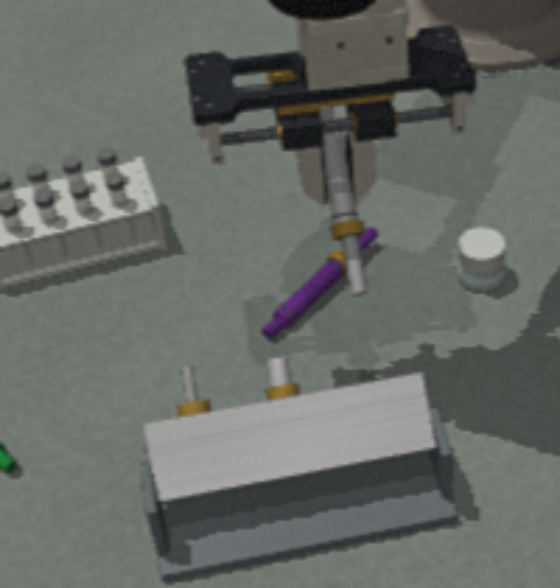

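View pics/w6.png

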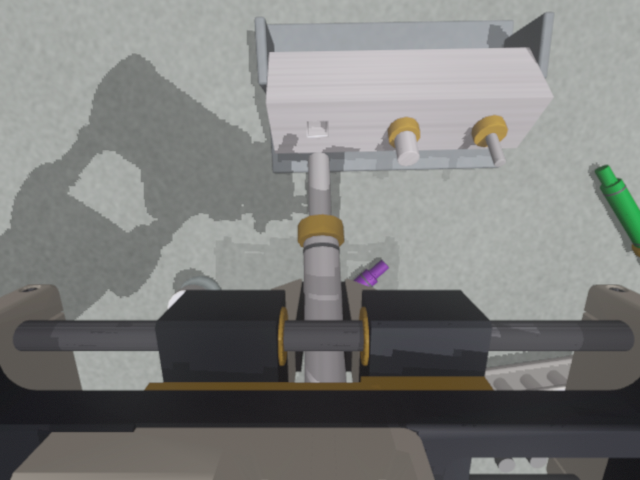

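It is out, with the nose at wrist (319,152) and the collar at (321,232). I'll write a function for the holder's axis and tilt.

```bash
cat > ax.py <<'E'
from h import *
def axis(P,u0=300,u1=342,v0=120,v1=300,zmin=90):
    q=P[v0:v1,u0:u1].reshape(-1,3);o=get_obs();g=o['tool_pos']
    q=q[(q[:,2]>zmin)&(q[:,2]<g[2]+60)&(np.abs(q[:,1]-g[1])<40)&(q[:,0]>g[0]-20)&(q[:,0]<g[0]+115)]
    xs=q[:,0];c=[]
    for x in np.arange(xs.min(),xs.max(),6):
        s=q[(xs>=x)&(xs<x+6)]
        if len(s)>8:c.append([x+3,np.median(s[:,1]),np.percentile(s[:,2],90)])
    return np.array(c)
if __name__=="__main__":
    o=get_obs();p,d=capture("wrist")
    c=axis(cloud("wrist",d));print(c.round(1).tolist());print(o['tool_pos'],o['tcp_rot'],o['contact_force'],o['grip_width'])
E
python3 - <<'E'
from ax import *
print(axis(np.load("w6P.npy")).round(1).tolist())
E
```

```text
[[479.3, -188.3, 193.0], [485.3, -190.7, 190.4], [491.3, -190.3, 185.8], [497.3, -189.5, 181.2], [503.3, -188.8, 177.1], [509.3, -188.8, 175.9], [515.3, -188.4, 171.6], [521.3, -187.6, 159.6], [527.3, -186.9, 155.3], [533.3, -186.3, 150.6], [539.3, -185.9, 146.2], [545.3, -185.8, 142.5]]
```

```bash
python3 -m jog '[1,20,0,0,0,1,20,0,2,0,1,0,0,0,0]'; python3 -m jog '[1,0,0,16,0,1,0,0,14,0,1,0,0,0,0]'; python3 ax.py
```

```text
time: 10.8
tool_pos: [508.7, -188.8, 191.1]
tcp_rot: [3.126, -0.044, 0.069]
contact_force: [-0.4, -0.1, -1.6]
grip_width: 17.3
time: 11.1
tool_pos: [507.6, -188.2, 156.5]
tcp_rot: [3.129, -0.038, 0.07]
contact_force: [-1.5, 0.5, -1.4]
grip_width: 17.5
[[518.0, -184.7, 154.9], [524.0, -186.6, 152.1], [530.0, -186.2, 147.5], [536.0, -185.4, 142.8], [542.0, -184.6, 138.4], [548.0, -184.7, 137.1], [554.0, -184.0, 132.5], [560.0, -183.2, 120.5], [566.0, -182.7, 116.1], [572.0, -182.1, 111.4], [578.0, -181.5, 106.9], [584.0, -182.1, 103.4]]
[ 507.55714747 -188.21102651  156.49054579] [ 3.12901703 -0.03765436  0.07016876] [-1.48512259  0.5389817  -1.37225051] 17.477317766788033
```

```bash
python3 -m jog '[1,0,0,8,0,1,0,0,8,0]'; python3 -m jog '[1,0,0,8,0]'; python3 ax.py
```

```text
time: 11.35
tool_pos: [507.2, -188.6, 141.8]
tcp_rot: [3.128, -0.037, 0.071]
contact_force: [-16.9, 2.3, 13.3]
grip_width: 17.4
time: 11.45
tool_pos: [504.4, -188.2, 133.7]
tcp_rot: [3.13, -0.03, 0.072]
contact_force: [-16.7, 1.6, 11.5]
grip_width: 17.4
[[513.6, -183.3, 130.5], [519.6, -186.4, 128.6], [525.6, -185.8, 125.1], [531.6, -185.3, 121.7], [537.6, -184.2, 119.4], [543.6, -184.2, 118.3], [549.6, -184.2, 109.1], [555.6, -183.3, 104.9], [561.6, -182.9, 101.4], [567.6, -182.4, 98.2], [573.6, -182.0, 94.9], [579.6, -182.1, 91.9]]
[ 504.43227534 -188.17510804  133.73195452] [ 3.13023546 -0.03007825  0.07159423] [-16.70417333   1.6328486   11.51531689] 17.415024200833773
```

It is pivoting (about 35° down to 30°), but the tip is bearing on the front face. I'll lift, go further over the crest and press again.

```bash
python3 -m jog '[1,0,0,-12,0,1,8,0,-8,0,1,8,0,0,0,1,0,0,0,0]'; python3 -m jog '[1,0,0,10,0,1,0,0,0,0]'; python3 ax.py
```

```text
time: 11.9
tool_pos: [519.7, -186.6, 152.7]
tcp_rot: [3.132, -0.028, 0.071]
contact_force: [0.0, -0.2, -1.3]
grip_width: 16.9
time: 12.1
tool_pos: [520.4, -186.4, 141.2]
tcp_rot: [3.132, -0.028, 0.071]
contact_force: [0.0, -0.1, -1.6]
grip_width: 17.2
[[530.5, -182.0, 139.8], [536.5, -185.3, 137.8], [542.5, -184.9, 134.5], [548.5, -184.1, 131.0], [554.5, -182.8, 128.8], [560.5, -183.3, 127.4], [566.5, -183.3, 117.6], [572.5, -182.7, 113.9], [578.5, -182.2, 110.6], [584.5, -181.7, 106.9], [590.5, -181.3, 103.4], [596.5, -181.4, 100.4]]
[ 520.3822685  -186.4340679   141.23187143] [ 3.13170465 -0.0279132   0.07129337] [ 0.01946434 -0.10803376 -1.58460427] 17.23726688688435
```

```bash
python3 -m jog '[1,0,0,8,0,1,0,0,8,0]'; python3 -m jog '[1,0,0,8,0]';python3 -m jog '[1,0,0,6,0]'; python3 ax.py
```

```text
time: 12.35
tool_pos: [521.8, -187.1, 125.8]
tcp_rot: [3.13, -0.031, 0.071]
contact_force: [0.4, 0.6, 4.3]
grip_width: 17.5
time: 12.45
tool_pos: [522.4, -187.4, 117.5]
tcp_rot: [3.129, -0.032, 0.071]
contact_force: [-1.0, 0.6, 4.0]
grip_width: 17.1
time: 12.55
tool_pos: [522.5, -187.5, 110.9]
tcp_rot: [3.129, -0.032, 0.071]
contact_force: [-1.2, -0.3, 2.6]
grip_width: 17.4
[[533.0, -182.7, 111.0], [539.0, -185.6, 110.4], [545.0, -185.4, 108.9], [551.0, -184.9, 107.4], [557.0, -184.0, 107.8], [563.0, -183.1, 107.7], [569.0, -184.4, 105.8], [575.0, -183.8, 98.7], [581.0, -183.3, 97.3], [587.0, -182.7, 95.9], [593.0, -182.4, 94.4], [599.0, -181.9, 92.9], [605.0, -181.8, 91.7]]
[ 522.47786331 -187.45161134  110.88080091] [ 3.12941259 -0.03186628  0.07098288] [-1.23835815 -0.25715532  2.57390711] 17.40146622843532
```

It pivots cleanly and is now 14° from level. About 13 mm more.

```bash
python3 -m jog '[1,0,0,6,0,1,0,0,6,0,1,0,0,0,0]'; python3 ax.py
```

```text
time: 12.9
tool_pos: [522.7, -187.7, 96.9]
tcp_rot: [3.13, -0.031, 0.071]
contact_force: [0.5, 0.1, 2.2]
grip_width: 17.5
[[533.7, -183.1, 101.1], [539.7, -186.1, 101.4], [545.7, -185.6, 101.3], [551.7, -184.8, 101.5], [557.7, -184.0, 104.0], [563.7, -182.7, 104.1], [569.7, -185.0, 100.6], [575.7, -183.8, 98.1], [581.7, -183.4, 98.1], [587.7, -183.0, 98.0], [593.7, -182.6, 98.0], [599.7, -182.1, 97.9], [605.7, -182.0, 97.8]]
[ 522.66312644 -187.65448286   96.89478826] [ 3.12986013 -0.03114031  0.07065223] [0.50666863 0.09269604 2.24837796] 17.512749716250433
```

It is level (axis flat at z≈92) and about 86 mm from nose to grip. Lift, then carry it over the side plate at about (528, 161).

```bash
python3 -m jog '[1,0,0,-15,0,1,0,0,-30,0,1,0,0,-30,0,1,0,0,-28,0,1,0,0,0,0]'; python3 -m jog '[1,0,0,0,0,1,1,-15,0,0,1,2,-30,0,0,1,3,-30,0,0,1,3,-30,0,0]'; python3 ax.py
```

```text
time: 13.45
tool_pos: [517.6, -185.5, 200.5]
tcp_rot: [3.135, -0.023, 0.071]
contact_force: [0.4, -0.5, -1.6]
grip_width: 17.4
time: 13.95
tool_pos: [516.0, -77.0, 193.8]
tcp_rot: [3.139, -0.014, 0.065]
contact_force: [-0.3, 0.5, -1.3]
grip_width: 17.1
[[526.4, -66.5, 196.6], [532.4, -70.8, 196.7], [538.4, -70.5, 196.3], [544.4, -70.0, 196.0], [550.4, -69.1, 198.1], [556.4, -67.8, 198.0], [562.4, -69.8, 195.8], [568.4, -68.9, 191.4], [574.4, -68.5, 191.0], [580.4, -68.1, 190.7], [586.4, -67.7, 190.2], [592.4, -67.2, 189.9], [598.4, -67.2, 189.5]]
[516.02361034 -76.97787827 193.81231447] [ 3.13892513 -0.01385777  0.06469498] [-0.31141163  0.46135469 -1.27448059] 17.101618980664107
```

```bash
python3 -m jog '[1,4,-35,-3,0,1,4,-35,-3,0,1,4,-35,-2,0,1,4,-35,-2,0,1,4,-35,-2,0]'; python3 -m jog '[1,4,-30,0,0,1,2,-15,0,0,1,0,0,0,0]'
```

```text
time: 14.5
tool_pos: [518.2, 111.5, 198.7]
tcp_rot: [-3.139, 0.002, 0.065]
contact_force: [-0.1, -0.7, -2.0]
grip_width: 17.2
time: 14.8
tool_pos: [517.3, 164.8, 194.5]
tcp_rot: [-3.138, 0.011, 0.072]
contact_force: [-0.3, -1.0, -1.8]
grip_width: 17.0
```

```bash
python3 -m jog '[1,10,3,-8,0,1,0,0,0,0,1,0,0,0,0,1,0,0,0,0]'; python3 ax.py;  python3 - <<'E'
from h import *
p,d=capture("scene");cv2.imwrite("pics/s9.png",cv2.resize(p[120:330,320:560],None,fx=3,fy=3)[:,:,::-1])
p,d=capture("wrist");cv2.imwrite("pics/w9.png",p[:,:,::-1])
p,d=capture("top");cv2.imwrite("pics/t9.png",p[:,:,::-1])
E
```

```text
time: 15.2
tool_pos: [524.1, 162.3, 198.1]
tcp_rot: [-3.139, 0.02, 0.073]
contact_force: [-0.4, -0.2, -1.7]
grip_width: 17.2
[[534.1, 169.9, 200.5], [540.1, 163.9, 200.8], [546.1, 164.4, 200.1], [552.1, 165.0, 199.6], [558.1, 165.6, 201.1], [564.1, 166.9, 201.3], [570.1, 165.7, 200.0], [576.1, 166.2, 194.2], [582.1, 166.6, 193.6], [588.1, 167.1, 193.2], [594.1, 167.5, 192.4], [600.1, 168.0, 191.9], [606.1, 168.1, 191.2]]
[524.05518903 162.2517482  198.08179149] [-3.138734    0.02006442  0.07301953] [-0.38893169 -0.24755739 -1.72798371] 17.15727040157926
```

View pics/s9.png

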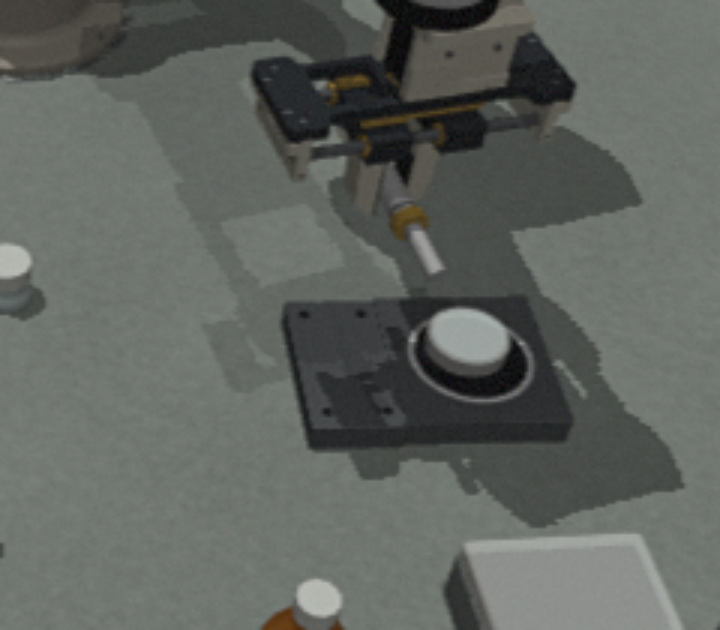

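View pics/w9.png

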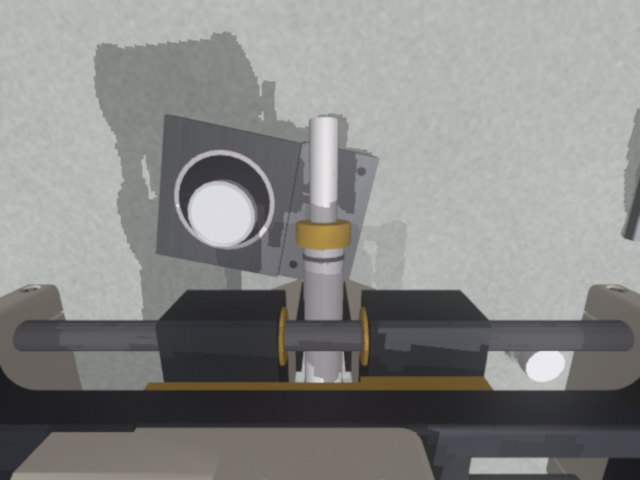

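View pics/t9.png

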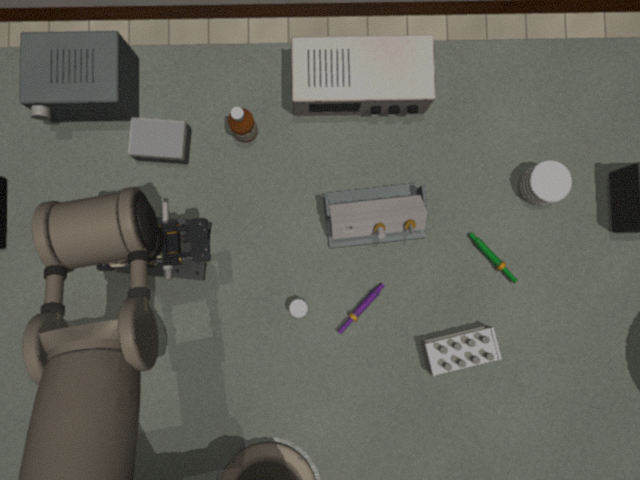

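The holder is about 5° off level and the plate is flush. I'll check that it stays still.

```bash
python3 -m jog '[1,0,0,0,0,1,0,0,0,0,1,0,0,0,0,1,0,0,0,0,1,0,0,0,0]'; python3 -m jog '[1,0,0,0,0,1,0,0,0,0,1,0,0,0,0,1,0,0,0,0,1,0,0,0,0]'; python3 ax.py
python3 - <<'E'
from h import *
print(get_obs()['dq'].round(4))
p,d=capture("wrist");print([onplane("wrist",u,v,24).round(1).tolist() for u,v in((302,143),(376,158),(361,171),(293,264))])
E
```

```text
time: 15.9
tool_pos: [524.4, 162.2, 198.8]
tcp_rot: [-3.139, 0.019, 0.073]
contact_force: [0.1, 0.9, -2.0]
grip_width: 17.0
time: 16.4
tool_pos: [524.3, 162.3, 198.8]
tcp_rot: [-3.139, 0.019, 0.073]
contact_force: [0.7, -0.7, -2.2]
grip_width: 17.0
[[534.8, 169.5, 201.4], [540.8, 163.9, 201.4], [546.8, 164.5, 200.9], [552.8, 165.1, 200.5], [558.8, 165.8, 202.2], [564.8, 167.1, 202.1], [570.8, 165.5, 200.5], [576.8, 166.3, 195.1], [582.8, 166.7, 194.5], [588.8, 167.2, 193.9], [594.8, 167.6, 193.4], [600.8, 168.1, 192.8], [606.8, 168.2, 192.3]]
[524.34832123 162.320453   198.77036111] [-3.1385517   0.01865443  0.07301429] [ 0.71000615 -0.73086944 -2.19664061] 17.032597654978346
[-0.0017 -0.0012  0.0004 -0.0005  0.0014  0.0005]
[[597.3, 186.8, 24.0], [589.4, 120.4, 24.0], [577.1, 132.5, 24.0], [483.4, 189.4, 24.0]]
```

Still and stable: about 5° off level, axis at z≈193 mm, and about 6 mm from the plate's centre. Handing it in.

```bash
python3 -c "
from plant import *
print(close_job())"
```

```text
the job is handed in; nothing more can be done
None
```

The job is handed in at about 16.5 s. No verdict was reported.

**What I did**
- I pushed the side plate against the stage until it stopped firmly at about 25 N.
- I gripped the holder mid-barrel, drew it out of its bore, and pivoted it level in the fingers by pressing its nose on the crest of the stand.
- I carried it over the side plate and left it held there.

**Last checks**

| Check | Measured | Allowed |
|---|---|---|
| Side plate | seam closed, looks square (top, wrist and scene views) | within 3 mm, 2° |
| Holder tilt | about 5° off level, nose slightly low | 12° |
| Holder axis height at the grip | about 193 mm | 140–270 mm |
| Distance from plate centre | about 6 mm | 50 mm |
| Arm and holder | steady over the last second of waiting | still |

- **Holder position:** the fingers were closed on it at about 17 mm, and the images show nothing else touching it.
- **Bystanders:** the plug, pin and other objects look unmoved in the top view. The stage and dish were partly hidden by the arm there, but the dish is in place in the scene view.

**What did not go to plan**
- The first press landed the holder's nose on the front face of the stand instead of over the crest, with about 20 N on the tool. I lifted it and pressed again further over.
- The tool's own tilt drifted by up to 3° during the moves, which is part of why the holder ended about 5° off level.

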